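# Close the oil tank of the air clamps

### The arm

A 6-joint arm with a two-finger parallel gripper is mounted at the origin on the work surface. World frame = base frame: x ahead of the robot, y to its left, z up, the work surface at z = 0. Lengths are in m, angles in degrees, forces in N, time in s.
With the tool pointing down it reaches from about 0.35 to 1 m from the base axis. Payload 7.1 kg.
Tool frame: the origin (TCP) lies midway between the tips of the shut fingers; the grasp point (between the pads) lies 19 mm behind it; z points along the fingers, y is the direction in which the jaws open and shut (so a half turn about z gives the same grasp; the last joint's range is limited). The gripper opens to 85 mm and grips with 20 to 120 N. Pads are 22 mm wide; open, the fingers measure 114 mm over their backs; the gripper's body (76 mm by 85 mm) begins 54 mm behind the grasp point. The pads swing forward as they close: fully open they stand 13 mm farther back than shut.
Start: joints at [64.744, 24.242, 93.386, -0, 62.372, -1.089], TCP at [0.256, 0.57, 0.231] pointing down, gripper open.
Joint ranges: [-172.04, 172.04], [-51.8, 120.97], [4.93, 147.93], [-75.15, 255.16], [6.16, 154.13], [-145.62, 145.62]. Speed limits (degrees/s): [136.94, 136.94, 172.46, 180, 180, 180].

### API

Orientations are given as [roll, pitch, yaw] about the fixed x, y, z axes, in that order (R = Rz(yaw) Ry(pitch) Rx(roll)).
In Python, from plant import observe, cams, r gives the robot as it stands. The module is installed in compiled form; this text tells all that it offers.
- The arm moves only by the tool servo_tool, never from a script. Its arguments are lists of equal length, an entry for each row: "angular": the turn, a rotation vector about the tool's x, y, z in rad, a list of three; "dp": the shift along the tool's x, y, z in cm, a list of three; "hand": the finger opening in cm, from 0 to 8.54. A call has 1 to 10 rows; each row shifts and turns the commanded pose from where the row before left it, along the tool's axes as they then stand; what a row does not reach is not made up. A row lasts 1/12 s, in which the tool goes at most 41.7 mm and 7.16 degrees, less where a joint would pass 70% of its speed; a pose out of reach is approached as far as the arm can. A call with a gripper value outside its range is refused whole. The fingers move at their own pace and stop on an object; "newtons" is the grip in N (left out, the last holds). Time passes only in rows, so rows that do not move let the fingers close. It gives the time, the measured TCP pose, the force and the opening at its end, in the units of the state.
- observe(): the state, without advancing time (a new reading comes with each control period).
- cams.get_image(name): name is "scene" or "top" or "wrist"; returns a dict with "frame" (384x512x3 uint8, red, green, blue), "vertical_fov" (degrees; the focal length in pixels is half the picture's height over the tangent of half this angle, whatever the lens; pixels are square), "cx", "cy" (the principal point, pixels), "camera_from_world" (4x4, takes a point from world to camera coordinates). Camera axes: x right, y down, z forward; pixel columns grow to the right and rows downward; lengths in m; the calibration is good to about 2 mm. A picture is of the moment at which its call begins. There is no depth.
- r.close_job(): hands the job in, once; it reports no verdict.
The state is a dict: "t": time; "joints": joint angles; "dq": joint speeds; "joint_torque": joint torques, N m; "eef_pos": TCP position; "eef_rot": TCP orientation; "wrist_force": force on the tool from outside, world axes, zero at the start; "wrist_torque": the same for the moment, N m; "finger_gap": finger opening in m.
Only numpy, scipy, OpenCV 4.12 (cv2) and the standard library are available. Lean on these libraries where they do the work, as an engineer would, in place of code of your own. Each camera call takes 0.05 s, during which the arm holds its last target. There are 200 camera calls.

### The job

Pick up the black filler cap from the bench, set it on the neck of the steel oil tank and screw it clockwise until it is fully home. It goes down only from the right spot, which is felt as a drop onto the seal when the cap is backed off anticlockwise; never force it, leave it closed on its own and leave the other things on the bench where they are.

Things in the scene. Friction and masses are not known exactly. Their poses are not given: they have to be found in the camera images.
- cap: Loose black plastic filler cap, about 0.11 kg, standing open side down on the bench. Ribbed skirt 72 mm across, open below; origin in the centre of the skirt's lower edge, z up the axis. Disc 24 to 28 mm above the origin; on it a grip bar 56 mm long (cap x), 12 mm wide (cap y), 28 to 62 mm above the origin. Brittle: its lugs break over 45 N in all; push below 20 N, twist below 0.8 N m.
- wing (a point): Grip point on the cap's bar: on the cap's axis, 52 mm above the cap's origin, 10 mm under the top of the bar and 24 mm above the disc. The bar is gripped across its 12 mm width (along the cap's y).
- lug (a point): Tip of the cap's lug on +x. Inside the skirt four round lugs point inward on the cap's +x, +y, -x and -y axes, each 5 mm thick, centred 4 mm above the cap's origin, tips 26 mm from the axis.
- tank: Fixed dark steel oil tank, 160 x 120 x 70 mm (x, y, z), at a random yaw; origin at the centre of its underside. An upright aluminium filler neck stands on the middle of its top.
- filler (a point): Centre of the neck's rim, 106 mm above the bench, z up. Neck 48 mm across, 36 mm tall, rim bevelled 4 mm in, 5 mm down. Cap origin below this point: 9.5 mm with its lugs on the flange tops, about 19 mm once dropped onto the seal, about 22 mm fully home. (A lug may first land on a tooth, 5 mm higher, and slips off it, or fall straight into an opening.)
- flange (a point): Point on the neck's axis at the flange tops, 8 mm under the rim. Four like flanges, 90 deg apart, 61 mm across, each 63 deg long with an upright stop tooth 4 mm higher at its clockwise end (from above); 22 deg open between tooth and next flange. Their turn is random and NOT measured. On the tops, clockwise only jams on the teeth; anticlockwise (75 deg at most), pushed lightly, the cap drops.
- seal_top (a point): Centre of the top of the sprung rubber seal disc, 38 mm across, as built 5 mm over the rim (1.8 N, then 1 N per mm). Dropped onto it, the cap meets a tooth anticlockwise; clockwise its lugs pass under the flanges, which slope and pull it 3 mm down, then run level to a dead stop 50 to 75 deg on. Friction keeps it there; not turned in, it springs back up.
- wrench: Loose steel wrench about 160 mm long lying on the bench, a bystander.
- oil_bottle: Loose grey bottle, 60 mm across and 160 mm tall, a bystander; origin at its underside.
- bearing_cup: Loose turned steel part, 60 mm across and 30 mm tall, a bystander; origin at its underside.

How it is judged:
By the outcome, as a careful person would: the job done as asked, in the order asked, and still so for the second after the job is handed in, with the robot touching nothing.
It also fails if it takes over 61 s, if anything falls off the work surface, if the arm or the gripper's body presses on something with over 40 N, if the wrist force passes 120 N, or if a joint passes its speed limit or range.

## Working session

There is one attempt and no reset: what is moved stays moved. The work goes in short steps, Python scripts to look and compute and a tool call to move; the robot and the scene stay as the last step left them, time stands still between calls to the robot, and variables do not carry over. Pictures are saved under pics/ and viewed, on a budget of 10 in all, crops included, one or two more only if the job needs it, and the job is handed in when it is done.

Besides the shell and the picture viewer there is one more tool, called after "Call:" as name(argument=value, ...) on one line, values as JSON. servo_tool: Moves the arm, as the interface text tells. Its arguments: {"type":"object","properties":{"angular":{"type":"array"},"dp":{"type":"array"},"hand":{"type":"array"},"newtons":{"type":"number"}},"required":["angular","dp","hand"]}

```bash
mkdir -p pics; cat > h.py <<'E'
from plant import observe, cams, r
import numpy as np, cv2
from scipy.spatial.transform import Rotation as R
def snap(n,name):
    d=cams.get_image(n); cv2.imwrite(f'pics/{name}.png',d['frame'][:,:,::-1]); np.savez(f'pics/{name}.npz',f=384/2/np.tan(np.radians(d['vertical_fov'])/2),cx=d['cx'],cy=d['cy'],T=d['camera_from_world']); return d
def ray(name,u,v,z):
    c=np.load(f'pics/{name}.npz');T=c['T'];d=T[:3,:3].T@np.array([(u-c['cx'])/c['f'],(v-c['cy'])/c['f'],1]);o=-T[:3,:3].T@T[:3,3]
    return o+d*(z-o[2])/d[2]
def proj(name,p):
    c=np.load(f'pics/{name}.npz');q=c['T'][:3,:3]@np.array(p)+c['T'][:3,3];return c['f']*q[0]/q[2]+c['cx'],c['f']*q[1]/q[2]+c['cy']
E
python3 -c "
from h import *
print(observe())
for n in ['scene','top','wrist']:
    snap(n,n+'0');c=np.load(f'pics/{n}0.npz');print(n,c['f'],c['cx'],c['cy'],-c['T'][:3,:3].T@c['T'][:3,3],c['T'][2,:3])
a=[cv2.imread(f'pics/{n}0.png') for n in ['top','scene']]
cv2.imwrite('pics/both.png',cv2.resize(a[0],(800,600)))
"
```

```text
{'t': 0.0, 'joints': array([ 6.47437887e+01,  2.42873471e+01,  9.34320554e+01, -1.00929958e-03,
        6.23715394e+01, -1.08681349e+00]), 'dq': array([ 0.03519773, -0.01014589, -0.02013259, -0.03427768,  0.12582119,
       -0.07695024]), 'joint_torque': array([-2.48741359e-03, -5.57381845e+01, -2.81732565e+01, -1.12663386e-04,
        7.47347600e-03,  2.28419975e-05]), 'eef_pos': array([0.25562486, 0.5697296 , 0.23050964]), 'eef_rot': array([-1.79909058e+02, -8.31616528e-04,  1.55831070e+02]), 'wrist_force': array([-0.00627328, -0.72914304,  0.11545524]), 'wrist_torque': array([-0.0341028 ,  0.04463305,  0.00767591]), 'finger_gap': 0.08546128803214852}
scene 452.13202643121053 250.564971687009 193.17573785913342 [1.18334919 0.64222975 0.71525918] [-0.51788366 -0.62460818 -0.58451787]
top 390.72685649241976 256.55699936330495 198.0812655299836 [ 0.51375463 -0.0050711   1.01664181] [ 0.13497751  0.00846208 -0.99081253]
wrist 306.05189618650945 252.7889594051502 193.51674969117255 [0.18657888 0.6014345  0.37198107] [ 0.26914608 -0.12252339 -0.955274  ]
```

View pics/both.png

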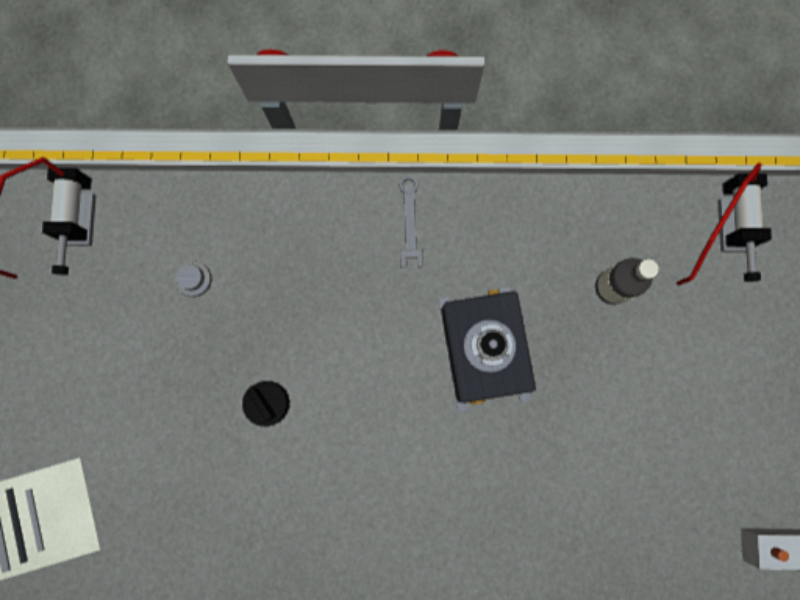

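View pics/scene0.png

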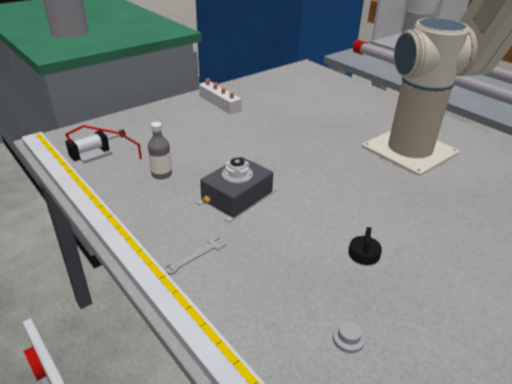

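The top view shows the cap at about (266,403) and the neck at (491,345) in the 800x600 image. The wrench, cup and bottle are clear of the path. I'll enlarge the cap and the neck to measure them.

```bash
python3 -c "
from h import *
t=cv2.imread('pics/top0.png')
a=cv2.resize(t[228:288,140:200],(400,400),interpolation=cv2.INTER_CUBIC)
a=cv2.convertScaleAbs(a,alpha=2.5)
b=cv2.resize(t[190:250,284:344],(400,400),interpolation=cv2.INTER_CUBIC)
cv2.imwrite('pics/crop.png',np.hstack([a,b]))
g=t.max(2)
print(proj('top0',ray('top0',170.2,257.9,.0)))
for z in (0,.028,.062):print(z,ray('top0',170.2,257.9,z))
for z in (.07,.098,.106,.111):print(z,ray('top0',314.2,220.8,z))
m=(g[228:288,140:200]<45).astype('uint8');n,l,s,c=cv2.connectedComponentsWithStats(m);print(s,c+[140,228])
"
```

```text
(np.float64(170.2), np.float64(257.9))
0 [0.49433122 0.22426181 0.        ]
0.028 [0.49486617 0.2179456  0.028     ]
0.062 [0.49551576 0.21027592 0.062     ]
0.07 [ 0.5886542  -0.13733157  0.07      ]
0.098 [ 0.58643881 -0.13341954  0.098     ]
0.106 [ 0.58580583 -0.13230181  0.106     ]
0.111 [ 0.58541023 -0.13160324  0.111     ]
[[   0    0   60   60 2938]
 [  15   16   30   29  662]] [[169.41831178 257.4285228 ]
 [169.86253776 257.81722054]]
```

View pics/crop.png

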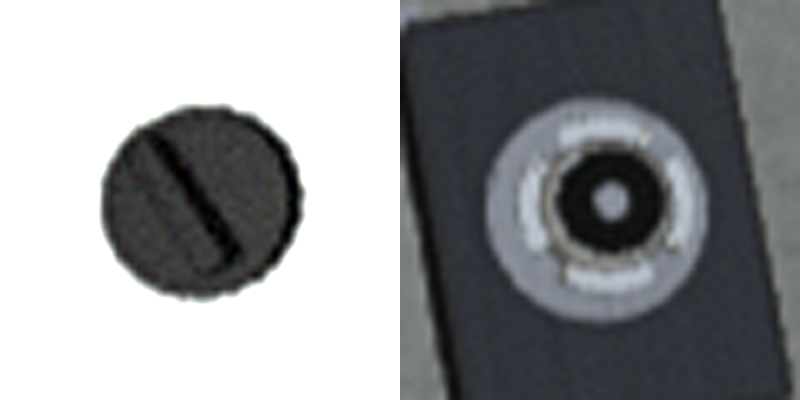

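The crop shows the disc centred near (196,202), with the bar running (150,138) to (235,260), so the cap yaw is about 35°. The four bright flanges are visible on the neck, centred near (605,204). Next I'll go over the cap.

Call:
servo_tool(angular=[[0, 0, 0], [0, 0, 0], [0, 0, 0], [0, 0, 0], [0, 0, 0], [0, 0, 0], [0, 0, 0], [0, 0, 0], [0, 0, 0], [0, 0, 0]], dp=[[-3.3, -2.0, 0.3], [-3.3, -2.0, 0.3], [-3.3, -2.0, 0.3], [-3.3, -2.0, 0.3], [-3.3, -2.0, 0.3], [-3.3, -2.0, 0.3], [-3.3, -2.0, 0.3], [-3.3, -2.0, 0.3], [-3.3, -2.0, 0.3], [-3.3, -2.0, 0.3]], hand=[8.5, 8.5, 8.5, 8.5, 8.5, 8.5, 8.5, 8.5, 8.5, 8.5])

```text
t: 0.98
eef_pos: [0.4757, 0.2509, 0.2011]
eef_rot: [-180.0, -0.0, 155.8]
wrist_force: [1.2, 1.6, 0.3]
finger_gap: 0.0849
```

Call:
servo_tool(angular=[[0, 0, 0], [0, 0, -0.115], [0, 0, -0.115], [0, 0, -0.115], [0, 0, -0.115], [0, 0, -0.115], [0, 0, -0.115], [0, 0, -0.115], [0, 0, -0.115], [0, 0, -0.115]], dp=[[-3.2, -2.3, 0], [0, 0, 0], [0, 0, 0], [0, 0, 0], [0, 0, 0], [0, 0, 0], [0, 0, 0], [0, 0, 0], [0, 0, 0], [0, 0, 0]], hand=[8.5, 8.5, 8.5, 8.5, 8.5, 8.5, 8.5, 8.5, 8.5, 8.5])

```text
t: 1.82
eef_pos: [0.4946, 0.2185, 0.2011]
eef_rot: [180.0, -0.0, -144.5]
wrist_force: [-0.4, -0.5, 0.8]
finger_gap: 0.0852
```

```bash
python3 -c "
from h import *
snap('wrist','w1');s=observe();print(s['eef_pos'],s['eef_rot'],s['joints'],s['t'])
print(proj('w1',[.494,.22,.028]))
a=cv2.imread('pics/w1.png');a=cv2.convertScaleAbs(a,alpha=2.0);cv2.imwrite('pics/w1b.png',cv2.resize(a,(800,600)))
"
```

```text
[0.49463385 0.21845334 0.20111823] [ 1.79993650e+02 -2.85944467e-02 -1.44156129e+02] [ 2.25676649e+01  1.94611253e+01  1.05473803e+02 -4.71181934e-04
  5.50943602e+01 -1.03275934e+02] 1.8667
(np.float64(253.74578383129412), np.float64(174.0387390228566))
```

View pics/w1b.png

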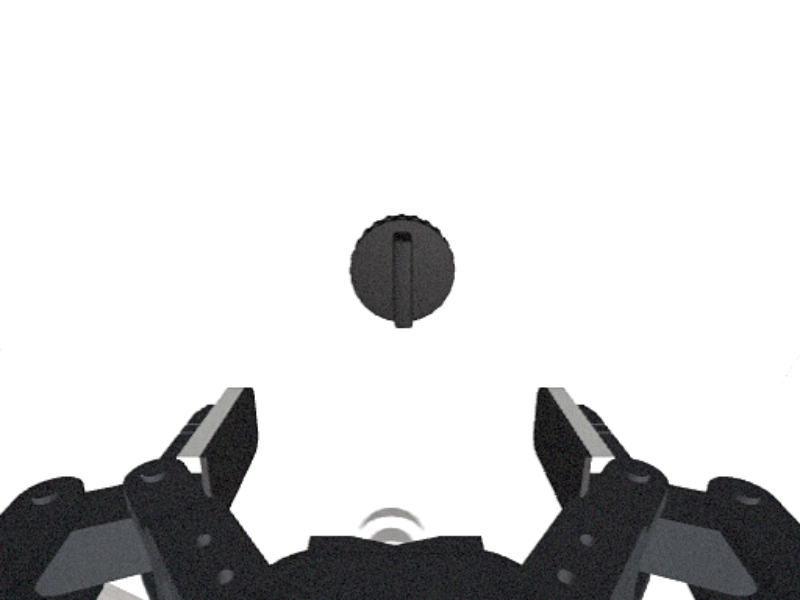

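The wrist view shows the bar vertical in the image, so the yaw is right, with the disc centred at about (402,269).

```bash
python3 -c "
from h import *
p=ray('w1',402.5/1.5625,270/1.5625,.028);print(p)
s=observe();Rm=R.from_euler('xyz',s['eef_rot'],degrees=True).as_matrix()
print(ray('w1',403/1.5625,326/1.5625,.062),ray('w1',402/1.5625,232/1.5625,.062))
print(Rm.T@(np.array([p[0],p[1],.052-.019])-s['eef_pos'])*100)
"
```

```text
[0.49055527 0.22253152 0.028     ]
[0.51322586 0.23853825 0.062     ] [0.4659185 0.2037975 0.062    ]
[ 0.08341625  0.56755313 16.81192936]
```

Call:
servo_tool(angular=[[0, 0, 0], [0, 0, 0], [0, 0, 0], [0, 0, 0], [0, 0, 0], [0, 0, 0], [0, 0, 0], [0, 0, 0]], dp=[[0.1, 0.6, 2.4], [0, 0, 2.4], [0, 0, 2.4], [0, 0, 2.4], [0, 0, 2.4], [0, 0, 2.4], [0, 0, 2.4], [0, 0, 0]], hand=[8.5, 8.5, 8.5, 8.5, 8.5, 8.5, 8.5, 8.5])

```text
t: 2.53
eef_pos: [0.4878, 0.2217, 0.0295]
eef_rot: [179.9, -0.4, -145.0]
wrist_force: [-0.3, -0.6, -0.2]
finger_gap: 0.0853
```

Call:
servo_tool(angular=[[0, 0, 0], [0, 0, 0], [0, 0, 0], [0, 0, 0], [0, 0, 0], [0, 0, 0], [0, 0, 0], [0, 0, 0], [0, 0, 0], [0, 0, 0]], dp=[[0, 0, 0], [0, 0, 0], [0, 0, 0], [0, 0, 0], [0, 0, 0], [0, 0, 0], [0, 0, 0], [0, 0, 0], [0, 0, 0], [0, 0, 0]], hand=[0.6, 0.6, 0.6, 0.6, 0.6, 0.6, 0.6, 0.6, 0.6, 0.6], newtons=50)

```text
t: 3.37
eef_pos: [0.4911, 0.2231, 0.0343]
eef_rot: [-180.0, 0.1, -144.9]
wrist_force: [-2.3, -0.8, 6.3]
finger_gap: 0.0113
```

The bar is gripped (opening 11.3 mm). I'll lift it and go beside the neck for a close look.

Call:
servo_tool(angular=[[0, 0, 0], [0, 0, 0], [0, 0, 0], [0, 0, 0], [0, 0, 0], [0, 0, 0]], dp=[[0, 0, -1.5], [0, 0, -3], [0, 0, -3], [0, 0, -3], [0, 0, -3], [0, 0, -2]], hand=[0.6, 0.6, 0.6, 0.6, 0.6, 0.6])

```text
t: 3.87
eef_pos: [0.4912, 0.2232, 0.1914]
eef_rot: [-180.0, 0.2, -144.9]
wrist_force: [0.5, 0.4, -1.9]
finger_gap: 0.0112
```

Call:
servo_tool(angular=[[0, 0, 0], [0, 0, 0], [0, 0, 0], [0, 0, 0], [0, 0, 0], [0, 0, 0], [0, 0, 0], [0, 0, 0], [0, 0, 0], [0, 0, 0]], dp=[[0.45, -3.4, 0], [0.45, -3.4, 0], [0.45, -3.4, 0], [0.45, -3.4, 0], [0.45, -3.4, 0], [0.45, -3.4, 0], [0.45, -3.4, 0], [0.45, -3.4, 0], [0.45, -3.4, 0], [0.45, -3.4, 0]], hand=[0.6, 0.6, 0.6, 0.6, 0.6, 0.6, 0.6, 0.6, 0.6, 0.6])

```text
t: 4.7
eef_pos: [0.6496, -0.0827, 0.1884]
eef_rot: [180.0, -0.0, -144.9]
wrist_force: [0.9, -0.1, -1.5]
finger_gap: 0.0108
```

Call:
servo_tool(angular=[[0, 0, 0], [0, 0, 0], [0, 0, 0], [0, 0, 0]], dp=[[0, 0, 0], [0, 0, 0], [0, 0, 0], [0, 0, 0]], hand=[0.6, 0.6, 0.6, 0.6])

```text
t: 5.03
eef_pos: [0.6486, -0.08, 0.1882]
eef_rot: [179.9, -0.0, -144.8]
wrist_force: [0.5, 0.4, -0.3]
finger_gap: 0.0114
```

```bash
python3 -c "
from h import *
snap('wrist','w2');s=observe();print(s['eef_pos'],s['eef_rot'],s['joints'],s['t'],s['wrist_force'],s['wrist_torque'],s['finger_gap'])
print(proj('w2',[.5868,-.134,.098]))
a=cv2.imread('pics/w2.png');a=cv2.convertScaleAbs(a,alpha=1.5);cv2.imwrite('pics/w2b.png',cv2.resize(a,(800,600)))
"
```

```text
[ 0.64871549 -0.07983219  0.18827775] [ 1.79964524e+02 -2.54500299e-02 -1.44795172e+02] [-8.06273914e+00  2.93608488e+01  9.12922216e+01  9.74641476e-03
  5.93897769e+01 -1.33272525e+02] 5.0833 [-0.35812529  0.33954793 -1.01654853] [ 0.0052488   0.05215629 -0.02419473] 0.011267078054548966
(np.float64(239.99127427392312), np.float64(89.84190336705356))
```

View pics/w2b.png

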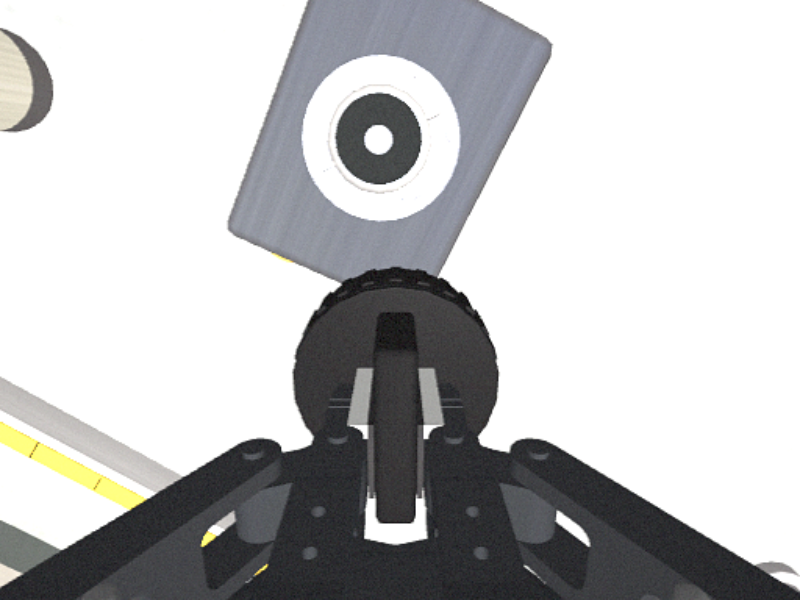

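The wrist view shows the seal disc centred near (378,139). The flanges washed out in my brightening, so I'll fit on the raw picture.

```bash
python3 -c "
from h import *
g=cv2.imread('pics/w2.png').max(2)
m=(g<75).astype('uint8');m[150:]=0
n,l,st,c=cv2.connectedComponentsWithStats(m)
for i in range(1,n):
  if st[i,4]>300: print(st[i],c[i])
for z in(.109,.111):print(ray('w2',378.5/1.5625,139/1.5625,z))
# rectify to world plane z=.098: 0.1mm.. 6 px/mm about guess
cx,cy=ray('w2',378.5/1.5625,139/1.5625,.111)[:2]
N=600;s=.00015
src=[];dst=[[0,0],[N,0],[N,N],[0,N]]
for u,v in dst: src.append(proj('w2',[cx-(v-N/2)*s,cy-(u-N/2)*s,.098]))
M=cv2.getPerspectiveTransform(np.float32(src),np.float32(dst))
im=cv2.warpPerspective(cv2.imread('pics/w2.png'),M,(N,N),flags=cv2.INTER_CUBIC)
im=cv2.createCLAHE(4,(4,4)).apply(cv2.cvtColor(im,cv2.COLOR_BGR2GRAY))
cv2.imwrite('pics/rect.png',im);print(cx,cy)
"
```

```text
[  0  18  34  66 654] [21.85474006 54.46788991]
[ 215   60   55   58 2178] [241.85812672  88.16253444]
[ 0.58544623 -0.13255907  0.109     ]
[ 0.58545844 -0.13247493  0.111     ]
0.5854584404178705 -0.13247492875373243
```

View pics/rect.png

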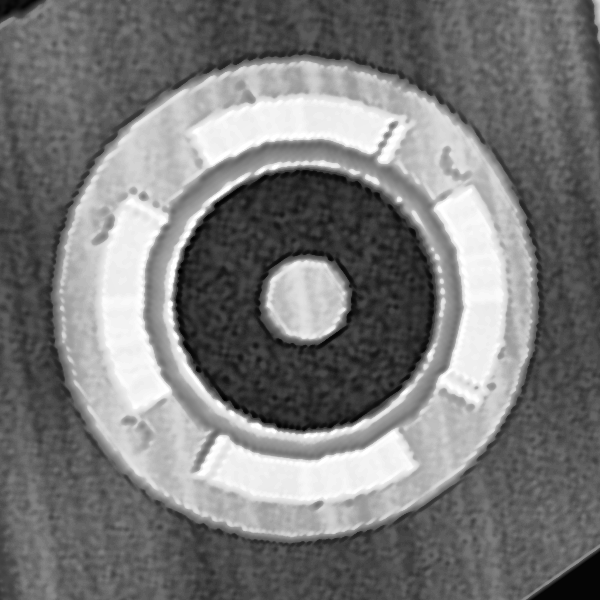

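The rectified view is clear. The flange outer circle is centred at (303.5,298.5) and measures 61.0 mm. The flanges' anticlockwise ends are at world angle 34° mod 90 and their teeth at about -31°, so the openings run 34 to 57°. I'll set the cap down with its lugs at about 25° mod 90.

```bash
python3 -c "
from h import *
s=observe();k=1.5625;P=s['eef_pos'];Rm=R.from_euler('xyz',s['eef_rot'],degrees=True).as_matrix()
a=ray('w2',395.5/k,345/k,.2163);b=ray('w2',395.5/k,522/k,.2163);print(np.linalg.norm(a-b),'cap centre in tool',Rm.T@((a+b)/2-P))
print(Rm.T@(np.array([.5857,-.1330,P[2]])-P)*100)
"
```

```text
0.05505354832836155 cap centre in tool [ 0.00172217  0.00048888 -0.02802119]
[ 8.21410195e+00 -7.11473768e-01  3.20807753e-03]
```

Call:
servo_tool(angular=[[0, 0, 0], [0, 0, 0], [0, 0, 0], [0, 0, 0.116], [0, 0, 0.116], [0, 0, 0.116], [0, 0, 0.116], [0, 0, 0.116], [0, 0, 0.116], [0, 0, 0.116]], dp=[[2.75, -0.28, 0], [2.75, -0.28, 0], [2.74, -0.28, 0], [0, 0, 0], [0, 0, 0], [0, 0, 0], [0, 0, 0], [0, 0, 0], [0, 0, 0], [0, 0, 0]], hand=[0.6, 0.6, 0.6, 0.6, 0.6, 0.6, 0.6, 0.6, 0.6, 0.6])

```text
t: 5.92
eef_pos: [0.5866, -0.134, 0.1886]
eef_rot: [180.0, -0.0, 168.4]
wrist_force: [-0.2, -0.3, -1.3]
finger_gap: 0.0109
```

Call:
servo_tool(angular=[[0, 0, 0.116], [0, 0, 0.116], [0, 0, 0.116], [0, 0, 0.116], [0, 0, 0.116], [0, 0, 0.116], [0, 0, 0.116], [0, 0, 0.125], [0, 0, 0], [0, 0, 0]], dp=[[0, 0, 0], [0, 0, 0], [0, 0, 0], [0, 0, 0], [0, 0, 0], [0, 0, 0], [0, 0, 0], [0, 0, 0], [0, 0, 0], [0, 0, 0]], hand=[0.6, 0.6, 0.6, 0.6, 0.6, 0.6, 0.6, 0.6, 0.6, 0.6])

```text
t: 6.75
eef_pos: [0.5867, -0.1344, 0.1885]
eef_rot: [180.0, -0.0, 115.2]
wrist_force: [-0.6, -0.9, -0.2]
finger_gap: 0.0111
```

```bash
cat > st.py <<'E'
from h import *
s=observe();P=s['eef_pos'];y=np.radians(s['eef_rot'][2]);d=np.array([.5857,-.1330])+.0013*-np.array([np.cos(y),np.sin(y)])-P[:2]
print(s['t'],P.round(4),s['eef_rot'].round(2),'J6',s['joints'][5].round(1),'F',s['wrist_force'].round(1),'T',s['wrist_torque'].round(2),'gap',round(s['finger_gap'],4),'capdepth mm',round((.106-(P[2]-.034))*1e3,1))
print('to neck, tool cm',((d[0]*np.cos(y)+d[1]*np.sin(y))*100).round(2),((d[0]*np.sin(y)-d[1]*np.cos(y))*100).round(2))
E
python3 st.py
```

```text
6.75 [ 0.5867 -0.1344  0.1885] [180.    -0.   115.21] J6 -39.2 F [-0.6 -0.9 -0.2] T [ 0.01 -0.03  0.01] gap 0.0111 capdepth mm -48.5
to neck, tool cm 0.04 -0.03
```

Call:
servo_tool(angular=[[0, 0, 0], [0, 0, 0], [0, 0, 0], [0, 0, 0], [0, 0, 0], [0, 0, 0], [0, 0, 0], [0, 0, 0]], dp=[[0, 0, 1.2], [0, 0, 1.2], [0, 0, 1.2], [0, 0, 0.8], [0, 0, 0.4], [0, 0, 0.2], [0, 0, 0.2], [0, 0, 0]], hand=[0.6, 0.6, 0.6, 0.6, 0.6, 0.6, 0.6, 0.6])

```text
t: 7.42
eef_pos: [0.5869, -0.1354, 0.1361]
eef_rot: [-180.0, -0.0, 114.9]
wrist_force: [0.5, 0.4, -0.9]
finger_gap: 0.0114
```

```bash
python3 st.py
```

```text
7.4167 [ 0.5869 -0.1354  0.1361] [-1.7999e+02 -1.0000e-02  1.1493e+02] J6 -39.1 F [ 0.5  0.4 -0.9] T [ 0.01 -0.03 -0.02] gap 0.0114 capdepth mm 3.9
to neck, tool cm 0.14 -0.0
```

Call:
servo_tool(angular=[[0, 0, 0], [0, 0, 0], [0, 0, 0], [0, 0, 0], [0, 0, 0], [0, 0, 0]], dp=[[0.1, 0, 0.1], [0, 0, 0.1], [0, 0, 0.1], [0, 0, 0.1], [0, 0, 0.1], [0, 0, 0]], hand=[0.6, 0.6, 0.6, 0.6, 0.6, 0.6])

```text
t: 7.92
eef_pos: [0.5863, -0.1344, 0.1312]
eef_rot: [-180.0, -0.0, 114.9]
wrist_force: [0.6, 0.7, -0.7]
finger_gap: 0.0112
```

Call:
servo_tool(angular=[[0, 0, 0], [0, 0, 0], [0, 0, 0], [0, 0, 0]], dp=[[0, 0, 0.1], [0, 0, 0], [0, 0, 0.1], [0, 0, 0]], hand=[0.6, 0.6, 0.6, 0.6])

```text
t: 8.25
eef_pos: [0.5866, -0.1344, 0.1304]
eef_rot: [180.0, 0.0, 114.9]
wrist_force: [-3.4, 1.1, 10.0]
finger_gap: 0.0114
```

```bash
python3 st.py
```

```text
8.25 [ 0.5866 -0.1344  0.1304] [1.7998e+02 1.0000e-02 1.1492e+02] J6 -39.0 F [-3.4  1.1 10. ] T [ 0.34  0.79 -0.02] gap 0.0114 capdepth mm 9.6
to neck, tool cm 0.04 -0.03
```

The lugs are on the flange tops at 9.6 mm depth with about a 10 N push. I'll back off anticlockwise.

Call:
servo_tool(angular=[[0, 0, -0.05], [0, 0, -0.05], [0, 0, -0.05], [0, 0, -0.05], [0, 0, -0.04]], dp=[[0, 0, 0], [0, 0, 0], [0, 0, 0], [0, 0, 0], [0, 0, 0]], hand=[0.6, 0.6, 0.6, 0.6, 0.6])

```text
t: 8.67
eef_pos: [0.587, -0.1339, 0.1299]
eef_rot: [179.9, 0.0, 128.8]
wrist_force: [0.1, 2.4, 0.9]
finger_gap: 0.0111
```

```bash
python3 st.py
```

```text
8.6667 [ 0.587  -0.1339  0.1299] [1.7992e+02 2.0000e-02 1.2880e+02] J6 -52.9 F [0.1 2.4 0.9] T [ 0.41  0.09 -0.06] gap 0.0111 capdepth mm 10.1
to neck, tool cm 0.02 -0.04
```

Call:
servo_tool(angular=[[0, 0, -0.04], [0, 0, -0.04], [0, 0, 0], [0, 0, 0], [0, 0, 0]], dp=[[0, 0, 0], [0, 0, 0.05], [0, 0, 0.1], [0, 0, 0.1], [0, 0, 0]], hand=[0.6, 0.6, 0.6, 0.6, 0.6])

```text
t: 9.08
eef_pos: [0.5861, -0.1343, 0.1264]
eef_rot: [-180.0, -0.0, 133.2]
wrist_force: [-0.9, 1.9, -1.5]
finger_gap: 0.0113
```

```bash
python3 st.py
```

```text
9.0833 [ 0.5861 -0.1343  0.1264] [-1.7998e+02 -4.0000e-02  1.3319e+02] J6 -57.2 F [-0.9  1.9 -1.5] T [ 0.14  0.16 -0.01] gap 0.0113 capdepth mm 13.6
to neck, tool cm -0.01 0.06
```

The force went to zero and it went down to 13.6 mm, so the lugs are in the openings. I'll lower it onto the seal.

Call:
servo_tool(angular=[[0, 0, 0], [0, 0, 0], [0, 0, 0], [0, 0, 0], [0, 0, 0], [0, 0, 0], [0, 0, 0]], dp=[[0, 0, 0.1], [0, 0, 0.1], [0, 0, 0.1], [0, 0, 0.1], [0, 0, 0.1], [0, 0, 0], [0, 0, 0]], hand=[0.6, 0.6, 0.6, 0.6, 0.6, 0.6, 0.6])

```text
t: 9.67
eef_pos: [0.5864, -0.1344, 0.1217]
eef_rot: [-180.0, -0.0, 133.3]
wrist_force: [0.0, 1.1, -1.9]
finger_gap: 0.0113
```

```bash
python3 st.py
```

```text
9.6667 [ 0.5864 -0.1344  0.1217] [-1.8000e+02 -1.0000e-02  1.3325e+02] J6 -57.3 F [ 0.   1.1 -1.9] T [ 0.21  0.04 -0.05] gap 0.0113 capdepth mm 18.3
to neck, tool cm 0.02 0.05
```

Call:
servo_tool(angular=[[0, 0, 0], [0, 0, 0], [0, 0, 0], [0, 0, 0]], dp=[[0, 0, 0.1], [0, 0, 0.05], [0, 0, 0], [0, 0, 0]], hand=[0.6, 0.6, 0.6, 0.6])

```text
t: 10.0
eef_pos: [0.5865, -0.1344, 0.1205]
eef_rot: [180.0, 0.0, 133.3]
wrist_force: [-1.2, 1.4, 1.2]
finger_gap: 0.0115
```

```bash
python3 st.py
```

```text
10.0 [ 0.5865 -0.1344  0.1205] [1.8000e+02 1.0000e-02 1.3326e+02] J6 -57.3 F [-1.2  1.4  1.2] T [ 0.32  0.15 -0.01] gap 0.0115 capdepth mm 19.5
to neck, tool cm 0.03 0.04
```

On the seal at 19.5 mm. Now clockwise, following it down.

Call:
servo_tool(angular=[[0, 0, 0.05], [0, 0, 0.05], [0, 0, 0.05], [0, 0, 0.05]], dp=[[0, 0, 0], [0, 0, 0.03], [0, 0, 0.03], [0, 0, 0.03]], hand=[0.6, 0.6, 0.6, 0.6])

```text
t: 10.33
eef_pos: [0.5864, -0.1344, 0.1196]
eef_rot: [-180.0, 0.0, 121.7]
wrist_force: [-1.4, 1.7, 2.6]
finger_gap: 0.0114
```

```bash
python3 st.py
```

```text
10.3333 [ 0.5864 -0.1344  0.1196] [-179.99    0.    121.67] J6 -45.7 F [-1.4  1.7  2.6] T [0.29 0.24 0.08] gap 0.0114 capdepth mm 20.4
to neck, tool cm 0.03 0.01
```

Call:
servo_tool(angular=[[0, 0, 0.05], [0, 0, 0.05], [0, 0, 0.05], [0, 0, 0.05]], dp=[[0, 0, 0.02], [0, 0, 0.03], [0, 0, 0.02], [0, 0, 0.02]], hand=[0.6, 0.6, 0.6, 0.6])

```text
t: 10.67
eef_pos: [0.5864, -0.1343, 0.1188]
eef_rot: [180.0, -0.0, 110.2]
wrist_force: [-1.2, 2.8, 3.0]
finger_gap: 0.0111
```

```bash
python3 st.py
```

```text
10.6667 [ 0.5864 -0.1343  0.1188] [180.    -0.   110.21] J6 -34.3 F [-1.2  2.8  3. ] T [0.39 0.29 0.13] gap 0.0111 capdepth mm 21.2
to neck, tool cm 0.02 -0.02
```

Call:
servo_tool(angular=[[0, 0, 0.05], [0, 0, 0.05], [0, 0, 0.05], [0, 0, 0.05]], dp=[[0, 0, 0.02], [0, 0, 0.02], [0, 0, 0.02], [0, 0, 0.02]], hand=[0.6, 0.6, 0.6, 0.6])

```text
t: 11.0
eef_pos: [0.5866, -0.1343, 0.1181]
eef_rot: [180.0, 0.0, 98.8]
wrist_force: [-0.8, 1.6, 3.8]
finger_gap: 0.0112
```

```bash
python3 st.py
```

```text
11.0 [ 0.5866 -0.1343  0.1181] [179.97   0.    98.75] J6 -22.8 F [-0.8  1.6  3.8] T [0.36 0.27 0.08] gap 0.0112 capdepth mm 21.9
to neck, tool cm 0.02 -0.07
```

Call:
servo_tool(angular=[[0, 0, 0.05], [0, 0, 0.05], [0, 0, 0.05], [0, 0, 0]], dp=[[0, 0, 0.01], [0, 0, 0.01], [0, 0, 0], [0, 0, 0]], hand=[0.6, 0.6, 0.6, 0.6])

```text
t: 11.33
eef_pos: [0.5866, -0.1344, 0.1179]
eef_rot: [180.0, -0.0, 90.2]
wrist_force: [-1.7, 1.5, 3.6]
finger_gap: 0.0113
```

```bash
python3 st.py
```

```text
11.3333 [ 0.5866 -0.1344  0.1179] [179.98  -0.    90.19] J6 -14.2 F [-1.7  1.5  3.6] T [ 0.36  0.24 -0.09] gap 0.0113 capdepth mm 22.1
to neck, tool cm 0.01 -0.09
```

Call:
servo_tool(angular=[[0, 0, 0.04], [0, 0, 0.04], [0, 0, 0]], dp=[[0, 0, 0], [0, 0, 0], [0, 0, 0]], hand=[0.6, 0.6, 0.6])

```text
t: 11.58
eef_pos: [0.5865, -0.1344, 0.1178]
eef_rot: [180.0, 0.0, 85.7]
wrist_force: [-2.1, 2.4, 4.8]
finger_gap: 0.0112
```

```bash
python3 st.py
```

```text
11.5833 [ 0.5865 -0.1344  0.1178] [179.98   0.    85.71] J6 -9.8 F [-2.1  2.4  4.8] T [ 0.34  0.36 -0.03] gap 0.0112 capdepth mm 22.2
to neck, tool cm 0.01 -0.09
```

Call:
servo_tool(angular=[[0, 0, 0.04], [0, 0, 0.04], [0, 0, 0]], dp=[[0, 0, 0], [0, 0, 0], [0, 0, 0]], hand=[0.6, 0.6, 0.6])

```text
t: 11.83
eef_pos: [0.5865, -0.1344, 0.1177]
eef_rot: [180.0, -0.0, 81.2]
wrist_force: [-1.7, 2.3, 4.6]
finger_gap: 0.0109
```

```bash
python3 st.py
```

```text
11.8333 [ 0.5865 -0.1344  0.1177] [179.99  -0.    81.16] J6 -5.2 F [-1.7  2.3  4.6] T [0.37 0.33 0.02] gap 0.0109 capdepth mm 22.3
to neck, tool cm -0.0 -0.1
```

Call:
servo_tool(angular=[[0, 0, 0.03], [0, 0, 0.03], [0, 0, 0]], dp=[[0, 0, 0], [0, 0, 0], [0, 0, 0]], hand=[0.6, 0.6, 0.6])

```text
t: 12.08
eef_pos: [0.5866, -0.1344, 0.1177]
eef_rot: [180.0, -0.0, 77.8]
wrist_force: [-2.3, 2.0, 4.2]
finger_gap: 0.0112
```

```bash
python3 st.py
```

```text
12.0833 [ 0.5866 -0.1344  0.1177] [ 1.7998e+02 -1.0000e-02  7.7770e+01] J6 -1.8 F [-2.3  2.   4.2] T [ 0.47  0.31 -0.01] gap 0.0112 capdepth mm 22.3
to neck, tool cm -0.01 -0.11
```

Call:
servo_tool(angular=[[0, 0, 0.03], [0, 0, 0.03], [0, 0, 0]], dp=[[0, 0, 0], [0, 0, 0], [0, 0, 0]], hand=[0.6, 0.6, 0.6])

```text
t: 12.33
eef_pos: [0.5866, -0.1344, 0.1177]
eef_rot: [180.0, -0.0, 74.3]
wrist_force: [-1.1, 2.0, 4.3]
finger_gap: 0.0108
```

```bash
python3 st.py
```

```text
12.3333 [ 0.5866 -0.1344  0.1177] [179.98  -0.    74.34] J6 1.6 F [-1.1  2.   4.3] T [0.4  0.3  0.02] gap 0.0108 capdepth mm 22.3
to neck, tool cm -0.02 -0.12
```

Call:
servo_tool(angular=[[0, 0, 0.03], [0, 0, 0.03], [0, 0, 0]], dp=[[0, 0, 0], [0, 0, 0], [0, 0, 0]], hand=[0.6, 0.6, 0.6])

```text
t: 12.58
eef_pos: [0.5865, -0.1344, 0.1176]
eef_rot: [180.0, -0.0, 70.9]
wrist_force: [-2.0, 2.0, 4.8]
finger_gap: 0.0111
```

```bash
python3 st.py
```

```text
12.5833 [ 0.5865 -0.1344  0.1176] [179.99  -0.    70.9 ] J6 5.1 F [-2.   2.   4.8] T [ 0.41  0.28 -0.05] gap 0.0111 capdepth mm 22.4
to neck, tool cm -0.02 -0.12
```

Call:
servo_tool(angular=[[0, 0, 0.03], [0, 0, 0.03], [0, 0, 0]], dp=[[0, 0, 0], [0, 0, 0], [0, 0, 0]], hand=[0.6, 0.6, 0.6])

```text
t: 12.83
eef_pos: [0.5865, -0.1341, 0.1176]
eef_rot: [-180.0, -0.0, 67.5]
wrist_force: [-1.4, 4.3, 4.7]
finger_gap: 0.0115
```

```bash
python3 st.py
```

```text
12.8333 [ 0.5865 -0.1341  0.1176] [-1.800e+02 -1.000e-02  6.753e+01] J6 8.4 F [-1.4  4.3  4.7] T [0.86 0.23 0.59] gap 0.0115 capdepth mm 22.4
to neck, tool cm -0.06 -0.12
```

The twist resistance jumped to 0.59 N·m, after 65° of turning and at 22.4 mm depth, which is the dead stop. I'll hold to confirm before releasing.

Call:
servo_tool(angular=[[0, 0, 0], [0, 0, 0]], dp=[[0, 0, 0], [0, 0, 0]], hand=[0.6, 0.6])

```text
t: 13.0
eef_pos: [0.5865, -0.1342, 0.1176]
eef_rot: [-180.0, -0.0, 67.6]
wrist_force: [-1.3, 4.4, 5.1]
finger_gap: 0.0112
```

```bash
python3 st.py
```

```text
13.0 [ 0.5865 -0.1342  0.1176] [-1.800e+02 -1.000e-02  6.756e+01] J6 8.4 F [-1.3  4.4  5.1] T [0.89 0.29 0.59] gap 0.0112 capdepth mm 22.4
to neck, tool cm -0.05 -0.12
```

Call:
servo_tool(angular=[[0, 0, 0], [0, 0, 0], [0, 0, 0], [0, 0, 0], [0, 0, 0], [0, 0, 0], [0, 0, 0], [0, 0, 0], [0, 0, 0], [0, 0, 0]], dp=[[0, 0, 0], [0, 0, 0], [0, 0, 0], [0, 0, 0], [0, 0, 0], [0, 0, 0], [0, 0, 0], [0, 0, 0], [0, 0, 0], [0, 0, 0]], hand=[5, 5, 5, 5, 5, 5, 5, 5, 5, 5])

```text
t: 13.83
eef_pos: [0.5865, -0.1344, 0.1175]
eef_rot: [180.0, -0.0, 67.4]
wrist_force: [-0.0, 0.2, 0.1]
finger_gap: 0.0501
```

Call:
servo_tool(angular=[[0, 0, 0], [0, 0, 0], [0, 0, 0], [0, 0, 0], [0, 0, 0], [0, 0, 0], [0, 0, 0]], dp=[[0, 0, -1], [0, 0, -2], [0, 0, -3], [0, 0, -3], [0, 0, -3], [0, 0, -2], [0, 0, 0]], hand=[5, 5, 5, 5, 5, 5, 5])

```text
t: 14.42
eef_pos: [0.5891, -0.1351, 0.2636]
eef_rot: [179.5, -0.1, 67.4]
wrist_force: [0.5, -0.1, 0.4]
finger_gap: 0.0502
```

```bash
python3 st.py; python3 -c "
from h import *
snap('wrist','w3');snap('top','t3');snap('scene','s3')
a=cv2.resize(cv2.convertScaleAbs(cv2.imread('pics/w3.png'),alpha=1.5),(400,300))
b=cv2.resize(cv2.convertScaleAbs(cv2.imread('pics/s3.png')[120:240,170:330],alpha=1.8),(400,300),interpolation=cv2.INTER_CUBIC)
c=cv2.resize(cv2.imread('pics/t3.png'),(400,300))
d=cv2.resize(cv2.imread('pics/s3.png'),(400,300))
cv2.imwrite('pics/fin.png',np.vstack([np.hstack([a,b]),np.hstack([c,d])]))
N=np.array
print(proj('s3',[.5857,-.133,.084]),proj('s3',[.5857,-.133,.146]))
"
```

```text
14.4167 [ 0.5891 -0.1351  0.2636] [ 1.7948e+02 -8.0000e-02  6.7370e+01] J6 8.6 F [ 0.5 -0.1  0.4] T [ 0.07 -0.04  0.01] gap 0.0502 capdepth mm -123.6
to neck, tool cm -0.07 -0.39
(np.float64(237.61012820370456), np.float64(169.68338891871417)) (np.float64(237.67065283778197), np.float64(148.7420475204744))
```

View pics/fin.png

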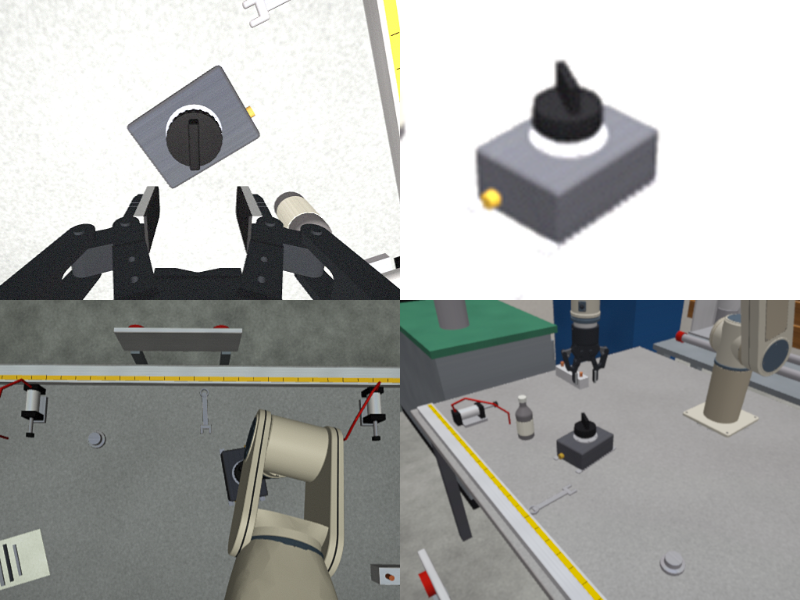

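The final pictures show the cap level on the neck, with its bar still aligned with the tool at the turned-in angle and its top where projected. The other items haven't moved and the gripper is clear, so I'm handing it in.

```bash
python3 -c "
from plant import r;print(r.close_job())"
```

```text
the job is handed in; nothing more can be done
None
```

The cap is on the tank neck, screwed clockwise to what I take to be its dead stop. I handed the job in at about 15 s of the 61 s allowed; it reports no verdict.

1. **Landing:** I set the cap down with its lugs on the flange tops. Contact came at 9.6 mm depth (9.5 mm stated) with a push of about 10 N.
2. **Drop:** Backing off about 18° anticlockwise took the push to zero and let the cap into the openings. I lowered it gently onto the seal, reading 19.5 mm.
3. **Screwing home:** I turned it about 65° clockwise, following it down to 22.4 mm (about 22 mm stated). The torque then jumped from near zero to a steady 0.59 N·m, under the 0.8 limit. I took that as the dead stop and did not twist further.

After release the wrist force was near zero. The last pictures show the cap level and still turned in, with the wrench, bottle and cup looking unmoved. None of the checks failed. The TCP stayed about 1 mm or less off the estimated neck centre, with side loads under 5 N.

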